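# Switch on the warming plate key by key

## Task

Switch on the warming plate on the worktop to soften the honey: with your fingertips push its long bar key, then its large round key, then its square key, in that order, each gently and fully in. Leave the small round key out, move nothing else, and finish with your hand clear.

Things in the scene. Friction and masses are not known exactly. Their poses are not given: they have to be found in the camera images.
- plate: flat aluminium warming plate, 230 mm deep (its x) by 310 mm wide (its y), deck 45 mm above the worktop, standing firm. Origin: centre of its underside; -x is its front, near the robot. Four keys, order varying, in a row at x = -75 mm, y = -102, -34, 34, 102 mm, each on a grey bezel 42 x 54 x 3 mm. Honey jar and mug stand on it, centres 115 mm or more behind the keys.
- key_bar (a joint): long bar key, 14 mm (plate x) by 42 mm (plate y) on the warming plate, white plastic. Value 0 = out, off (top 12 mm above its bezel); 0.006 m = fully in, on (top 6 mm above its bezel). A downward push of about 2.5 N moves it; no spring: it stays where it is left. Its mount is cushioned and yields 1 mm per 3 N.
- key_round (a joint): large round key, 28 mm across on the warming plate, white plastic. Value 0 = out, off (top 12 mm above its bezel); 0.006 m = fully in, on (top 6 mm above its bezel). A downward push of about 2.5 N moves it; no spring: it stays where it is left. Its mount is cushioned and yields 1 mm per 3 N.
- key_square (a joint): square key, 24 by 24 mm on the warming plate, white plastic. Value 0 = out, off (top 12 mm above its bezel); 0.006 m = fully in, on (top 6 mm above its bezel). A downward push of about 2.5 N moves it; no spring: it stays where it is left. Its mount is cushioned and yields 1 mm per 3 N.
- key_small (a joint): small round key, 13 mm across on the warming plate, white plastic. Value 0 = out, off (top 12 mm above its bezel); 0.006 m = fully in, on (top 6 mm above its bezel). A downward push of about 2.5 N moves it; no spring: it stays where it is left. Its mount is cushioned and yields 1 mm per 3 N.
- top_bar (a point): centre of the top face of the long bar key (it sinks with the key); z axis points up, x and y axes lie along the plate's. With the key out it is 60 mm above the worktop.
- top_round (a point): centre of the top face of the large round key (it sinks with the key); z axis points up, x and y axes lie along the plate's. With the key out it is 60 mm above the worktop.
- top_square (a point): centre of the top face of the square key (it sinks with the key); z axis points up, x and y axes lie along the plate's. With the key out it is 60 mm above the worktop.
- top_small (a point): centre of the top face of the small round key (it sinks with the key); z axis points up, x and y axes lie along the plate's. With the key out it is 60 mm above the worktop.
- honey: honey jar with a dark lid, 61 mm across, 98 mm high, loose on the plate; origin at the centre of its base, z up
- mug: white mug, 83 mm across without its handle, 86 mm high, loose on the plate; origin at the centre of its base, z up
- salt: glass salt shaker with a domed cap, 44 mm across, 90 mm high, loose on the worktop to the right of the plate; origin at the centre of its base, z up
- lemon: lemon, 78 x 55 x 56 mm, loose on the worktop to the left of the plate; origin at its underside. Farther left a tall oven housing with door handles fills world y above about 0.4 m from x of about 0.3 m on: keep the arm clear of it
- spice: spice jar with a wide cap, 46 mm across, 106 mm high, loose on the worktop to the right of the plate, behind the salt shaker; origin at the centre of its base, z up
Mind the look-alikes: they are no part of the job. Of the things shaped like the mug, the white one is meant. What is shaped like the salt but blue is not meant.

How it is judged:
On the way, in this order (a step that is already met when the one before it is completed fails the run):
1. the long bar key is pushed in first (value of joint key_bar above 0.0045 m and value of joint each of key_round, key_square below 0.002 m), for 0.2 s.
2. then the large round key is pushed in (value of joint each of key_bar, key_round above 0.0045 m and value of joint key_square below 0.002 m), for 0.2 s.
3. then the square key is pushed in (value of joint each of key_bar, key_round, key_square above 0.0045 m), for 0.2 s.
At the end, for the whole second after the job is handed in: The bar, large round and square keys are each in by more than 4.5 of their 6 mm, the small round key by less than 2 mm, and the loose things stand still within 20 mm of where they started (all of step 3 and value of joint key_small below 0.002 m and distance of each of honey, mug, salt, lemon, spice from where it was at the start of the episode below 0.02 m and linear speed of each of honey, mug, salt, lemon, spice below 0.02 m/s); the robot touches nothing.
It fails at once if the large round key goes in (over 3 mm) before the long bar key is in (value of joint key_round above 0.003 m and not (value of joint key_bar above 0.003 m)).
It fails at once if the square key goes in (over 3 mm) before the large round key is in (value of joint key_square above 0.003 m and not (value of joint key_round above 0.003 m)).
It fails at once if the small round key is pushed (over 3 mm) (value of joint key_small above 0.003 m).
It fails at once if the fingers push a key or anything else harder than 25 N: not gentle (contact force between the fingers and anything else above 25 N).
It fails at once if a loose thing is moved by more than 20 mm, lifted or carried (distance of any of honey, mug, salt, lemon, spice from where it was at the start of the episode above 0.02 m).
It also fails if it takes over 48 s, if anything falls off the work surface, if the arm or the gripper's body presses on something with over 40 N, if the wrist force passes 120 N, or if a joint passes its speed limit or range.

## Robot

A 7-joint arm with a two-finger parallel gripper is mounted at the origin on a cart in front of the work surface, level with it; the furniture and walls round the work are solid. World frame = base frame: x ahead of the robot, y to its left, z up, the work surface at z = 0. Lengths are in m, angles in rad, forces in N, time in s.
With the tool pointing down it reaches from about 0.4 to 0.85 m from the base axis. Payload 10.4 kg.
Tool frame: the origin (TCP) lies at the very end of the fingers, on their centre line; the grasp point (between the pads) lies 19 mm behind it (arm.tcp_to_grasp is the distance from the TCP to the grasp point, in m); z points along the fingers, y is the line along which they close (so a half turn about z gives the same grasp; the last joint's range is limited). The gripper opens to 87 mm and grips with 3 to 60 N. Pads are 19 mm wide; open, the fingers measure 117 mm over their backs; the gripper's body (75 mm by 190 mm) begins 51 mm behind the grasp point.
Start: joints at [-1.316, 0.332, -0.065, 1.46, 0.022, 1.35, -0.088], TCP at [0.171, 0.601, 0.194] pointing down, gripper open.
Joint ranges: [-2.6, 2.6], [-0.5, 2.12], [-1.47, 1.34], [0.16, 2.42], [-1.27, 4.41], [0.06, 2.06], [-2.6, 2.6]. Speed limits (rad/s): [2.22, 2.22, 2.79, 2.79, 3.14, 3.14, 3.14].

## Interface

Orientations are given as a rotation vector (axis times angle).
In Python, from workcell import arm gives the robot as it stands. The module is installed in compiled form; this text tells all that it offers.
- The arm moves only by the shell command python3 -m inch 'ROWS' [OPENING]. ROWS is JSON, a list of rows, each a list of 4 numbers: the shift along the tool's x, y, z in mm, then the turn about the tool's z in degrees. A call has exactly 8 rows; each row is the pose to reach, as a shift and turn from the pose commanded when the call began, along the tool's axes at that moment; what a row does not reach only later rows make up. A row lasts 1/12 s, in which the tool goes at most 41.7 mm and 7.16 degrees, less where a joint would pass 70% of its speed; a pose out of reach is approached as far as the arm can. A call with a gripper value outside its range is refused whole. OPENING is the finger opening in mm, from 0 to 87, set as the call begins (- or left out, the last holds). The fingers move at their own pace and stop on an object; the grip force is fixed at half the most. Time passes only in rows, so rows that repeat a pose let the fingers close, or fill a call up. It gives the time, the measured TCP pose, the force, the opening and the grip force at its end, in the units of the state.
- arm.get_state(): the state, without advancing time (a new reading comes with each control period).
- arm.camera(name): name is "scene" or "top"; returns a dict with "pixels" (480x640x3 uint8, blue, green, red), "camera_matrix" (3x3 intrinsics, pixels), "xyz" and "rotation" of the camera in the world. Camera axes: x right, y up, looking along -z (the intrinsics and any distortion apply to the point x, -y, -z); pixel columns grow to the right and rows downward; lengths in m; the calibration is good to about 2 mm. A picture is of the moment at which its call begins. There is no depth.
- arm.sign_off(): hands the job in; it is judged then, once.
Trained networks look in the newest picture that a camera, given by its name, has taken for a name from the list of things; names that differ only in an ending like _2 or _b are one class to them, and where a whole thing is asked for, a point or a joint stands for the part that bears it (a point fixed in the world has none). Each returns a list of dicts, best first, with "conf" (0 to 1); they miss things now and then, are a little off and sometimes report something else, mostly with a low value. They report only what shows in the picture. A call takes as long as a camera call. They do not tell look-alikes from the thing itself.
- arm.recognise(name, camera): "bbox" ([left, top, right, bottom] in pixels, round what is visible of it).
- arm.pinpoint(name, camera): "xy" ([column, row] in pixels: a listed point, or the origin of a listed thing).
The state is a dict: "time": time; "joint_positions": joint angles; "qvel": joint speeds; "effort": joint torques, N m; "position": TCP position; "orientation": TCP orientation; "ft_force": force on the tool from outside, world axes, zero at the start; "ft_torque": the same for the moment, N m; "gripper_width": opening from 0.0 (shut) to 1.0 (fully open); "finger_force": force on a finger pad.
Only numpy, scipy, OpenCV 4.12 (cv2) and the standard library are available. Lean on these libraries where they do the work, as an engineer would, in place of code of your own. Each camera call takes 0.05 s, during which the arm holds its last target. There are 200 camera calls.

## Working session

There is one attempt and no reset: what is moved stays moved. The work goes in short steps, Python scripts to look and compute and a shell command to move; the robot and the scene stay as the last step left them, time stands still between calls to the robot, and variables do not carry over. Pictures are saved under pics/ and viewed, at most 12 in all, crops included, and the job is handed in when it is done.

```bash
mkdir -p pics; cat > h.py <<'E'
import numpy as np, cv2
from workcell import arm
from scipy.spatial.transform import Rotation as R
def ray(c,uv,z):
    K=np.array(c["camera_matrix"]);Rm=np.array(c["rotation"])
    if Rm.shape!=(3,3): Rm=R.from_rotvec(Rm.ravel()).as_matrix()
    d=np.linalg.inv(K)@[uv[0],uv[1],1]; d=Rm@[d[0],-d[1],-d[2]]
    o=np.array(c["xyz"]); return o+d*(z-o[2])/d[2]
E
python3 - <<'E'
from h import *
np.set_printoptions(precision=4,suppress=True)
s=arm.get_state(); print(s["time"],s["position"],s["orientation"],s["ft_force"],s["gripper_width"]); print(R.from_rotvec(s["orientation"]).as_matrix())
for n in("scene","top"):
    c=arm.camera(n); cv2.imwrite(f"pics/{n}0.png",c["pixels"]); print(n,c["xyz"],c["rotation"], [k for k in c])
    for t in("top_bar","top_round","top_square","top_small"):
        for r in arm.pinpoint(t,n)[:3]: print(t,r["conf"],np.round(r["xy"],1),ray(c,r["xy"],.06)[:2])
    for t in("honey","mug","salt","lemon","spice","plate"):
        for r in arm.pinpoint(t,n)[:3]: print(t,r["conf"],np.round(r["xy"],1),ray(c,r["xy"],.045 if t in("honey","mug") else 0)[:2])
E
```

```text
0.0 [0.1713 0.6006 0.1928] [-0.4349 -3.1112  0.0022] [-0.0512  0.1036 -0.1288] 0.9965003530707776
[[-0.9617  0.2742 -0.0003]
 [ 0.2742  0.9617 -0.0014]
 [-0.     -0.0014 -1.    ]]
scene [-0.0178  0.3565  0.5973] [ 0.5587 -0.9236 -1.8769] ['pixels', 'camera_matrix', 'xyz', 'rotation']
top_bar 0.52 [318.1 277.5] [0.499  0.0916]
top_round 0.49 [284.1 289.9] [0.4976 0.1585]
top_square 0.74 [381.1 258. ] [ 0.4934 -0.0393]
top_small 0.63 [347.5 269.5] [0.4939 0.0338]
honey 0.92 [277.6 251.5] [0.6168 0.1214]
mug 0.98 [467.1 261. ] [ 0.4251 -0.1936]
mug 0.71 [336.4 233.5] [ 0.6161 -0.0109]
salt 0.62 [392.2 242.4] [ 0.584  -0.1347]
salt 0.55 [425.  221.2] [ 0.616  -0.2494]
salt 0.37 [314.2 274.2] [0.569  0.0646]
lemon 0.79 [214.7 293.8] [0.6052 0.2586]
spice 0.82 [371.4 226.1] [ 0.6562 -0.1267]
spice 0.22 [215.8 295.4] [0.6001 0.258 ]
plate 0.95 [314.9 274.7] [0.567 0.064]
top [0.5421 0.0573 0.9368] [ 0.0429 -0.0563 -1.5942] ['pixels', 'camera_matrix', 'xyz', 'rotation']
top_bar 0.43 [306.1 281.3] [0.5019 0.0981]
top_round 0.67 [271.6 283. ] [0.5002 0.1667]
top_round 0.48 [360.9 222.7] [ 0.6164 -0.0145]
top_square 0.43 [373.9 278.6] [ 0.5039 -0.0372]
top_small 0.51 [339.3 284.6] [0.4937 0.0321]
honey 0.6 [289.2 219.6] [0.6274 0.1306]
mug 0.81 [465.5 291.8] [ 0.472  -0.2239]
mug 0.5 [341.3 283.3] [0.4954 0.0276]
salt 0.89 [413.9 235.1] [ 0.5921 -0.1324]
salt 0.67 [468.2 224.5] [ 0.6121 -0.2503]
salt 0.56 [412.5 205.2] [ 0.6567 -0.1318]
lemon 0.98 [227.3 233.1] [0.6059 0.2672]
spice 0.65 [410.7 203.2] [ 0.6611 -0.128 ]
plate 0.93 [323.7 242.9] [0.58   0.0615]
```

View pics/top0.png

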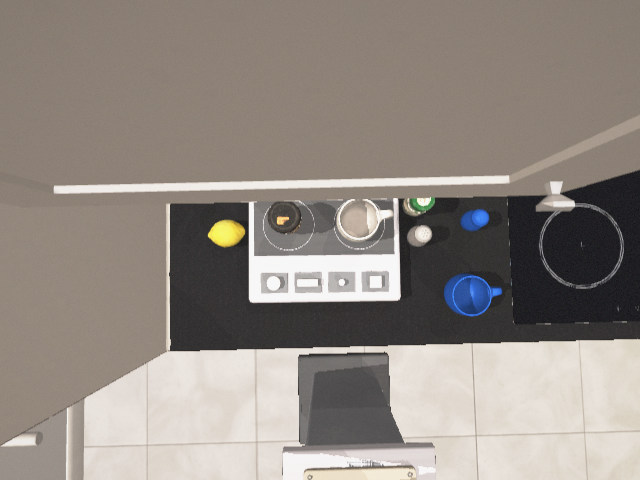

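View pics/scene0.png

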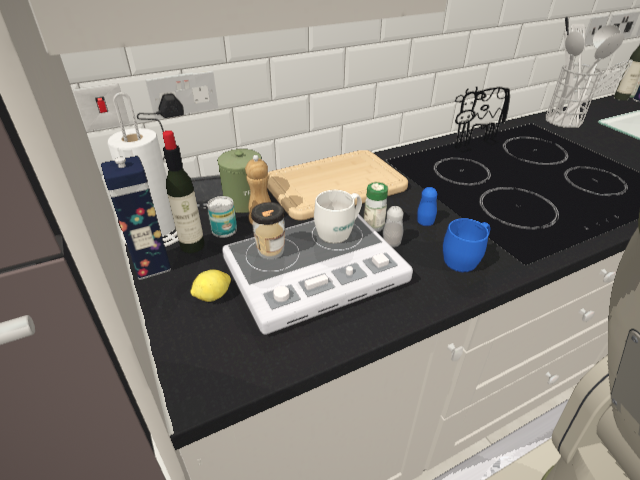

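```bash
python3 - <<'E'
from h import *
np.set_printoptions(precision=4,suppress=True)
# rectify both views to plane z=.06, x .44-.56, y -.09..0.22, 2.4px/mm
W=[]
loc=np.array([[-.075,y] for y in(.102,.034,-.034,-.102)])
obs={"top":[(271.6,283),(306.1,281.3),(339.3,284.6),(373.9,278.6)],"scene":[(284.1,289.9),(318.1,277.5),(347.5,269.5),(381.1,258)]}
for n in("top","scene"):
    c=arm.camera(n); im=c["pixels"]
    wc=np.array([[.56,.22],[.56,-.09],[.44,-.09],[.44,.22]])
    K=np.array(c["camera_matrix"]);Rm=np.array(c["rotation"])
    if Rm.shape!=(3,3): Rm=R.from_rotvec(Rm.ravel()).as_matrix()
    def proj(x,y,z):
        p=Rm.T@(np.array([x,y,z])-c["xyz"]); q=K@[p[0],-p[1],-p[2]]; return q[:2]/q[2]
    px=np.array([proj(*w,.06) for w in wc],np.float32)
    S=2400
    dst=np.array([[(.22-y)*S,(.56-x)*S] for x,y in wc],np.float32)
    r=cv2.warpPerspective(im,cv2.getPerspectiveTransform(px,dst),(744,288),flags=cv2.INTER_CUBIC)
    for k in range(1,4): cv2.putText(r,n,(5,280),0,.6,(0,0,255),1)
    # bright key centroid within bezel
    g=cv2.cvtColor(r,cv2.COLOR_BGR2GRAY)
    for o in obs[n]:
        w=ray(c,o,.06); u,v=(.22-w[1])*S,(.56-w[0])*S
        w0=g[int(max(v-48,0)):int(v+48),int(max(u-62,0)):int(u+62)]
        t,b=cv2.threshold(w0,0,255,cv2.THRESH_OTSU)
        m,lab,st,ce=cv2.connectedComponentsWithStats(b)
        sel=[i for i in range(1,m) if st[i][4]>100 and abs(ce[i][0]-w0.shape[1]/2)<25 and abs(ce[i][1]-w0.shape[0]/2)<25]
        for i in sel: print(n,t,st[i][2:]/2.4,"xy",.56-(ce[i][1]+int(max(v-48,0)))/S,.22-(ce[i][0]+int(max(u-62,0)))/S)
    W.append(r)
cv2.imwrite("pics/rect.png",np.vstack(W))
E
```

```text
top 208.0 [  27.0833   29.1667 1464.1667] xy 0.5003487241510151 0.16417306962625688
top 209.0 [  41.6667   16.25   1485.8333] xy 0.4994453402505142 0.09645856702187326
top 210.0 [ 12.5   13.75 316.25] xy 0.4988960254721125 0.028081357048748368
top 207.0 [  24.1667   24.1667 1335.    ] xy 0.49800366729088646 -0.039757594673324986
scene 201.0 [  51.6667   40.     3615.    ] xy 0.5008937010142923 0.1586411268633779
scene 218.0 [  51.6667   40.     3487.9167] xy 0.5033087942499901 0.09052039780193524
scene 195.0 [  51.6667   40.     1834.1667] xy 0.5033092912312586 0.03207651824928065
scene 210.0 [  51.6667   40.     3080.8333] xy 0.4983572829321072 -0.042450410242538955
```

View pics/rect.png

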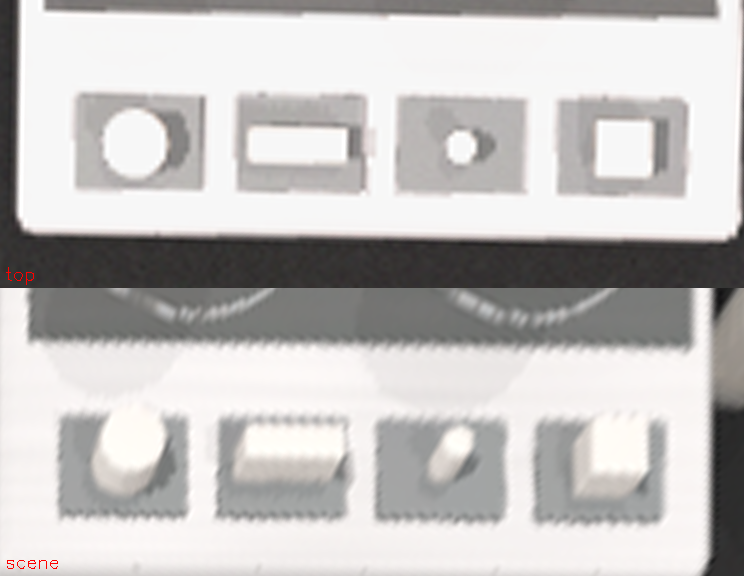

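Top view: the keys from left to right are round (274,283), bar (307,282), small (342,282) and square (376,281). The rectified crop shows their shapes clearly, and both cameras agree. The meant mug is the white one at (358,220) on the plate, and the blue mug (470,295) and blue shaker (475,220) are only look-alikes. I'll close the fingers and approach, keeping clear of the oven housing.

```bash
python3 -m inch '[[-19,-36,0,0],[-38,-73,0,0],[-56,-109,0,0],[-75,-145,0,0],[-94,-181,0,0],[-113,-218,0,0],[-148,-235,0,0],[-184,-252,0,0]]' 0
python3 - <<'E'
from h import *
s=arm.get_state();M=R.from_rotvec(s["orientation"]).as_matrix();print(s["position"],M.round(4),M.T@(np.array([.4995,.0965,.1])-s["position"])*1000)
E
```

```text
time: 1.87
position: [0.2793, 0.3067, 0.1941]
orientation: [0.432, 3.111, 0.003]
ft_force: [0.6, 1.7, -1.3]
gripper_width: 0.48
finger_force: 0.0
[0.27926672 0.30673008 0.19409895] [[-9.621e-01  2.726e-01  5.000e-04]
 [ 2.726e-01  9.621e-01  1.700e-03]
 [-0.000e+00  1.800e-03 -1.000e+00]] [-269.20194504 -142.39466289   93.85131717]
```

```bash
python3 -m inch '[[-34,-18,0,-3],[-68,-36,0,-6],[-101,-54,0,-9],[-135,-71,10,-12],[-168,-89,20,-15],[-202,-107,30,-15.3],[-236,-125,45,-15.3],[-269,-142,60,-15.3]]' 0
python3 -m inch '[[0,0,0,0],[0,0,0,0],[0,0,0,0],[0,0,0,0],[0,0,0,0],[0,0,0,0],[0,0,0,0],[0,0,0,0]]'
python3 - <<'E'
from h import *
s=arm.get_state();M=R.from_rotvec(s["orientation"]).as_matrix();print(s["position"],M.round(4),M.T@(np.array([.4995,.0965,.06])-s["position"])*1000)
for n in("scene","top"): c=arm.camera(n); cv2.imwrite(f"pics/{n}1.png",c["pixels"])
E
```

```text
time: 2.53
position: [0.5006, 0.0963, 0.1336]
orientation: [0.017, 3.14, 0.001]
ft_force: [0.6, 0.7, 0.7]
gripper_width: 0.011
finger_force: 0.0
time: 3.2
position: [0.4989, 0.0984, 0.1338]
orientation: [0.016, 3.141, 0.001]
ft_force: [-0.0, 1.0, 0.1]
gripper_width: 0.009
finger_force: 0.0
[0.49888634 0.0983979  0.13381674] [[-9.999e-01  1.000e-02  4.000e-04]
 [ 1.000e-02  9.999e-01  6.000e-04]
 [-4.000e-04  6.000e-04 -1.000e+00]] [-0.60110843 -1.9360987  73.81585225]
```

View pics/scene1.png

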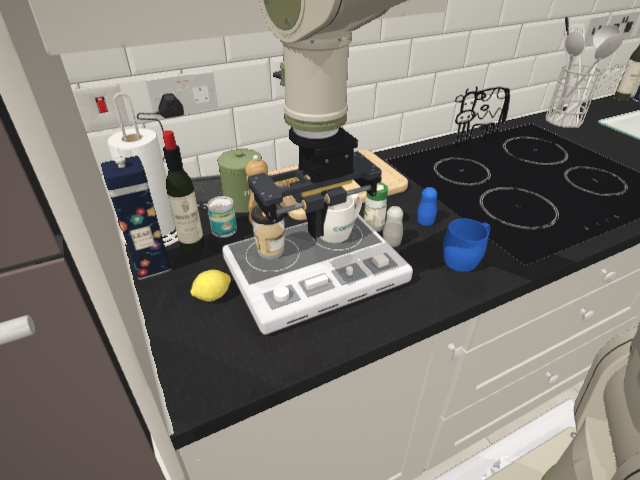

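The fingertips hang over the bar key, with the tip at (317,232) and the key at (318,277). Now descending to just above it.

```bash
python3 -m inch '[[0,-2,15,0],[0,-2,30,0],[0,-2,45,0],[0,-2,58,0],[0,-2,66,0],[0,-2,66,0],[0,-2,66,0],[0,-2,66,0]]'
python3 -m inch '[[0,0,2,0],[0,0,4,0],[0,0,6,0],[0,0,8,0],[0,0,9,0],[0,0,10,0],[0,0,10,0],[0,0,10,0]]'
```

```text
time: 3.97
position: [0.4995, 0.096, 0.0683]
orientation: [0.017, 3.141, 0.001]
ft_force: [0.2, -0.0, 1.7]
gripper_width: 0.006
finger_force: 0.0
time: 4.63
position: [0.4989, 0.096, 0.0575]
orientation: [-0.017, -3.142, -0.0]
ft_force: [-0.3, 1.1, 0.8]
gripper_width: 0.005
finger_force: 0.0
```

```bash
python3 -m inch '[[0,0,0.5,0],[0,0,1,0],[0,0,1.5,0],[0,0,2,0],[0,0,2.5,0],[0,0,3,0],[0,0,3,0],[0,0,3,0]]'
python3 -m inch '[[0,0,0.5,0],[0,0,1,0],[0,0,1.5,0],[0,0,2,0],[0,0,2.5,0],[0,0,3,0],[0,0,3,0],[0,0,3,0]]'
```

```text
time: 5.3
position: [0.4989, 0.0959, 0.0545]
orientation: [-0.017, -3.141, -0.0]
ft_force: [1.0, 0.5, 0.4]
gripper_width: 0.011
finger_force: 0.0
time: 5.97
position: [0.4989, 0.0959, 0.0515]
orientation: [-0.017, -3.142, -0.0]
ft_force: [0.5, -0.1, 0.4]
gripper_width: 0.006
finger_force: 0.0
```

```bash
python3 - <<'E'
from h import *
W=[]
c=arm.camera("scene");W.append(cv2.resize(c["pixels"][200:330,225:425],(800,520),interpolation=cv2.INTER_CUBIC))
cv2.imwrite("pics/c2.png",W[0]); s=arm.get_state();print(s["position"],s["ft_force"])
E
```

```text
[0.49895034 0.09594389 0.05152884] [ 0.88577107 -0.78685098 -0.84722455]
```

View pics/c2.png

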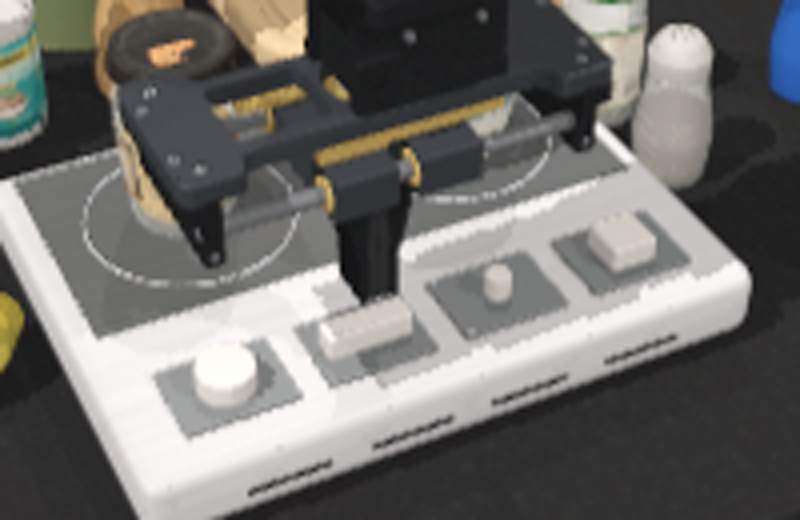

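```bash
python3 - <<'E'
from h import *
for n in("scene","top"):
    c=arm.camera(n)
    K=np.array(c["camera_matrix"]);Rm=np.array(c["rotation"])
    if Rm.shape!=(3,3): Rm=R.from_rotvec(Rm.ravel()).as_matrix()
    def proj(*w):
        p=Rm.T@(np.array(w)-c["xyz"]); q=K@[p[0],-p[1],-p[2]]; return (q[:2]/q[2])
    for w in [(.499,.096,.0515),(.4895,.111,.0515),(.4895,.081,.0515),(.4995,.0965,.06),(.498,-.0397,.06),(.5003,.1642,.06),(.4995,.0965,.048)]:
        u=proj(*w); print(n,w,u.round(1),((u-[225,200])*4).round() if n=="scene" else "")
    if n=="top": cv2.imwrite("pics/t2.png",cv2.resize(c["pixels"][190:330,220:420],(800,560),interpolation=cv2.INTER_CUBIC))
E
```

```text
scene (0.499, 0.096, 0.0515) [315.9 281.8] [364. 327.]
scene (0.4895, 0.111, 0.0515) [310.8 287.7] [343. 351.]
scene (0.4895, 0.081, 0.0515) [325.7 282.4] [403. 330.]
scene (0.4995, 0.0965, 0.06) [315.5 278.2] [362. 313.]
scene (0.498, -0.0397, 0.06) [379.9 256.5] [620. 226.]
scene (0.5003, 0.1642, 0.06) [280.4 290. ] [222. 360.]
scene (0.4995, 0.0965, 0.048) [315.5 283.1] [362. 332.]
top (0.499, 0.096, 0.0515) [307.3 282.5] 
top (0.4895, 0.111, 0.0515) [300.  287.4] 
top (0.4895, 0.081, 0.0515) [314.9 287.1] 
top (0.4995, 0.0965, 0.06) [306.9 282.5] 
top (0.498, -0.0397, 0.06) [375.2 281.5] 
top (0.5003, 0.1642, 0.06) [272.9 282.9] 
top (0.4995, 0.0965, 0.048) [307.2 282.2]
```

View pics/t2.png

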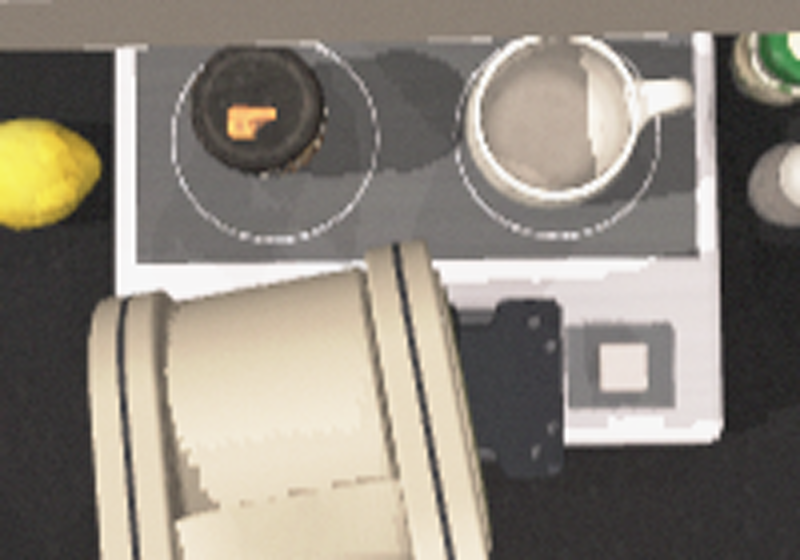

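```bash
python3 - <<'E'
from h import *
print(arm.tcp_to_grasp)
im=None
for n in("scene","top"):
    c=arm.camera(n)
    K=np.array(c["camera_matrix"]);Rm=np.array(c["rotation"])
    if Rm.shape!=(3,3): Rm=R.from_rotvec(Rm.ravel()).as_matrix()
    def proj(*w):
        p=Rm.T@(np.array(w)-c["xyz"]); q=K@[p[0],-p[1],-p[2]]; return (q[:2]/q[2])
    off=[225,200] if n=="scene" else [220,190]
    print(n,K.round(1).tolist())
    for z in (.1215,.15):
      for dx in(-.0375,.0375):
        for dy in(.095,-.095): print(n,z,dx,dy,((proj(.499+dx,.096+dy,z)-off)*4).round())
    for dz in (0,.02):
      for dx,dy in((-.0095,.015),(-.0095,-.015),(.0095,.015)): print(n,"tip",dz,dx,dy,((proj(.499+dx,.096+dy,.0515+dz)-off)*4).round())
    if n=="scene": cv2.imwrite("pics/c3.png",cv2.resize(c["pixels"][240:300,276:356],(800,600),interpolation=cv2.INTER_CUBIC))
E
```

```text
0.0187
scene [[439.9, 0.0, 319.4], [0.0, 439.9, 238.9], [0.0, 0.0, 1.0]]
scene 0.1215 -0.0375 0.095 [190. 331.]
scene 0.1215 -0.0375 -0.095 [600. 193.]
scene 0.1215 0.0375 0.095 [122. 221.]
scene 0.1215 0.0375 -0.095 [511. 101.]
scene 0.15 -0.0375 0.095 [185. 276.]
scene 0.15 -0.0375 -0.095 [605. 140.]
scene 0.15 0.0375 0.095 [116. 168.]
scene 0.15 0.0375 -0.095 [514.  50.]
scene tip 0 -0.0095 0.015 [343. 351.]
scene tip 0 -0.0095 -0.015 [403. 330.]
scene tip 0 0.0095 0.015 [324. 324.]
scene tip 0.02 -0.0095 0.015 [343. 318.]
scene tip 0.02 -0.0095 -0.015 [404. 297.]
scene tip 0.02 0.0095 0.015 [324. 291.]
top [[437.9, 0.0, 329.5], [0.0, 437.9, 232.9], [0.0, 0.0, 1.0]]
top 0.1215 -0.0375 0.095 [139. 464.]
top 0.1215 -0.0375 -0.095 [550. 454.]
top 0.1215 0.0375 0.095 [136. 301.]
top 0.1215 0.0375 -0.095 [546. 291.]
top 0.15 -0.0375 0.095 [128. 471.]
top 0.15 -0.0375 -0.095 [555. 460.]
top 0.15 0.0375 0.095 [126. 302.]
top 0.15 0.0375 -0.095 [550. 292.]
top tip 0 -0.0095 0.015 [320. 390.]
top tip 0 -0.0095 -0.015 [380. 388.]
top tip 0 0.0095 0.015 [319. 352.]
top tip 0.02 -0.0095 0.015 [317. 392.]
top tip 0.02 -0.0095 -0.015 [379. 391.]
top tip 0.02 0.0095 0.015 [317. 353.]
```

View pics/c3.png

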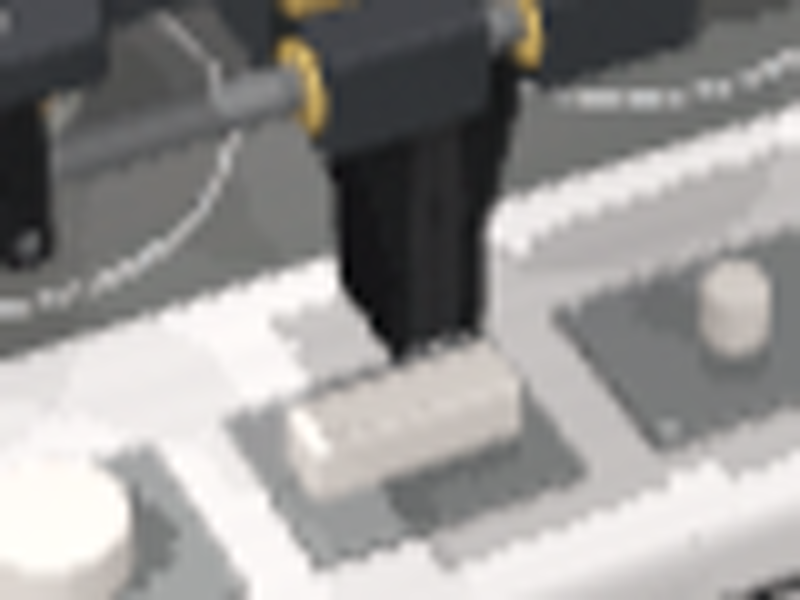

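The crop shows the fingertip's full bottom edge at c3 (345,290)–(395,360). That is above the key, about 20 mm higher than the reported z. The zero force fits this, and the top view confirms x and y. I'll lower it carefully, watching the force.

```bash
python3 -m inch '[[0,0,1.5,0],[0,0,3,0],[0,0,4.5,0],[0,0,6,0],[0,0,7.5,0],[0,0,9,0],[0,0,9,0],[0,0,9,0]]'
python3 - <<'E'
from h import *
c=arm.camera("scene"); cv2.imwrite("pics/c4.png",cv2.resize(c["pixels"][240:300,276:356],(640,480),interpolation=cv2.INTER_CUBIC))
E
```

```text
time: 6.88
position: [0.4989, 0.0959, 0.0424]
orientation: [-0.017, -3.141, 0.0]
ft_force: [0.0, -0.3, 0.3]
gripper_width: 0.003
finger_force: 0.0
```

View pics/c4.png

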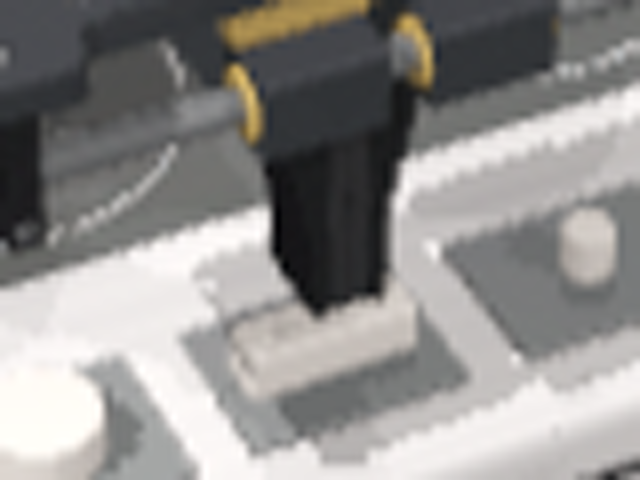

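The tip now hides the key's rear edge, with its front corner at c4 (320,312), so it is above the key with about 10 mm to go.

```bash
python3 -m inch '[[0,0,1,0],[0,0,2,0],[0,0,3,0],[0,0,4,0],[0,0,4.5,0],[0,0,5,0],[0,0,5,0],[0,0,5,0]]'
python3 -m inch '[[0,0,0.5,0],[0,0,1,0],[0,0,1.5,0],[0,0,2,0],[0,0,2.5,0],[0,0,3,0],[0,0,3,0],[0,0,3,0]]'
python3 -m inch '[[0,0,0.5,0],[0,0,1,0],[0,0,1.5,0],[0,0,2,0],[0,0,2,0],[0,0,2,0],[0,0,2,0],[0,0,2,0]]'
```

```text
time: 7.6
position: [0.4989, 0.0959, 0.0375]
orientation: [-0.017, -3.142, -0.0]
ft_force: [-0.5, -0.1, 1.2]
gripper_width: 0.004
finger_force: 0.0
time: 8.27
position: [0.4989, 0.0959, 0.0345]
orientation: [-0.017, -3.141, -0.0]
ft_force: [-0.3, 0.4, 0.3]
gripper_width: 0.008
finger_force: 0.0
time: 8.93
position: [0.4989, 0.096, 0.0325]
orientation: [-0.017, -3.142, -0.0]
ft_force: [-0.1, -0.4, -0.2]
gripper_width: 0.004
finger_force: 0.0
```

```bash
for i in 1; do python3 -m inch '[[0,0,0.5,0],[0,0,1,0],[0,0,1.5,0],[0,0,2,0],[0,0,2,0],[0,0,2,0],[0,0,2,0],[0,0,2,0]]' | egrep 'pos|ft'; done
python3 - <<'E'
from h import *
c=arm.camera("scene"); cv2.imwrite("pics/c5.png",cv2.resize(c["pixels"][240:300,276:356],(640,480),interpolation=cv2.INTER_CUBIC))
f=[arm.get_state()["ft_force"][2]]
for i in range(4): arm.camera("scene"); f.append(arm.get_state()["ft_force"][2])
print(f)
E
```

```text
position: [0.499, 0.0959, 0.0306]
ft_force: [-1.1, -0.5, 2.4]
[np.float64(2.5560389747884735), np.float64(2.120018956574849), np.float64(1.9694417387974532), np.float64(3.526696023693618), np.float64(1.2438995179645445)]
```

View pics/c5.png

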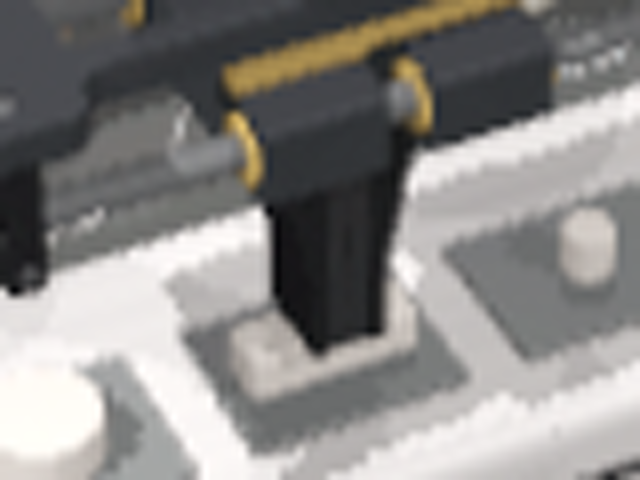

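The fingertip now rests on the bar key (front corner at c5 (320,350)), with about 2.3 N. Now pressing it in.

```bash
python3 -m inch '[[0,0,0.5,0],[0,0,1,0],[0,0,1.5,0],[0,0,2,0],[0,0,2.5,0],[0,0,3,0],[0,0,3.5,0],[0,0,4,0]]' | egrep 'pos|ft'
python3 -m inch '[[0,0,0.5,0],[0,0,1,0],[0,0,1.5,0],[0,0,2,0],[0,0,2,0],[0,0,2,0],[0,0,2,0],[0,0,2,0]]' | egrep 'pos|ft'
```

```text
position: [0.499, 0.096, 0.0265]
ft_force: [-0.3, 1.2, 3.2]
position: [0.499, 0.096, 0.0245]
ft_force: [-0.2, 0.2, 2.6]
```

```bash
python3 -m inch '[[0,0,0.2,0],[0,0,0.4,0],[0,0,0.6,0],[0,0,0.8,0],[0,0,1,0],[0,0,1,0],[0,0,1,0],[0,0,1,0]]' | egrep 'pos|ft'
```

```text
position: [0.499, 0.096, 0.0236]
ft_force: [-1.7, -0.1, 4.7]
```

```bash
python3 -m inch '[[0,0,0.2,0],[0,0,0.4,0],[0,0,0.6,0],[0,0,0.8,0],[0,0,1,0],[0,0,1,0],[0,0,1,0],[0,0,1,0]]' | egrep 'pos|ft'
```

```text
position: [0.499, 0.096, 0.0228]
ft_force: [-1.9, -0.3, 6.8]
```

The force rises about 2–3 N per mm now, so the bar is at its stop. Lifting and going over to the round key.

```bash
python3 -m inch '[[0,0,-10,0],[0,0,-25,0],[0,0,-40,0],[0,23,-40,0],[-1,46,-40,0],[-1,69,-40,0],[-1,69,-40,0],[-1,69,-40,0]]' | egrep 'time|pos|ft'
python3 -m inch '[[0,0,10,0],[0,0,18,0],[0,0,23,0],[0,0,26,0],[0,0,28,0],[0,0,28,0],[0,0,28,0],[0,0,28,0]]' | egrep 'pos|ft'
python3 - <<'E'
from h import *
c=arm.camera("scene"); cv2.imwrite("pics/c6.png",cv2.resize(c["pixels"][240:315,250:350],(800,600),interpolation=cv2.INTER_CUBIC))
E
```

```text
time: 13.18
position: [0.5004, 0.166, 0.0626]
ft_force: [1.2, -0.1, 0.2]
position: [0.5009, 0.1649, 0.0348]
ft_force: [-0.4, 0.4, 0.0]
```

View pics/c6.png

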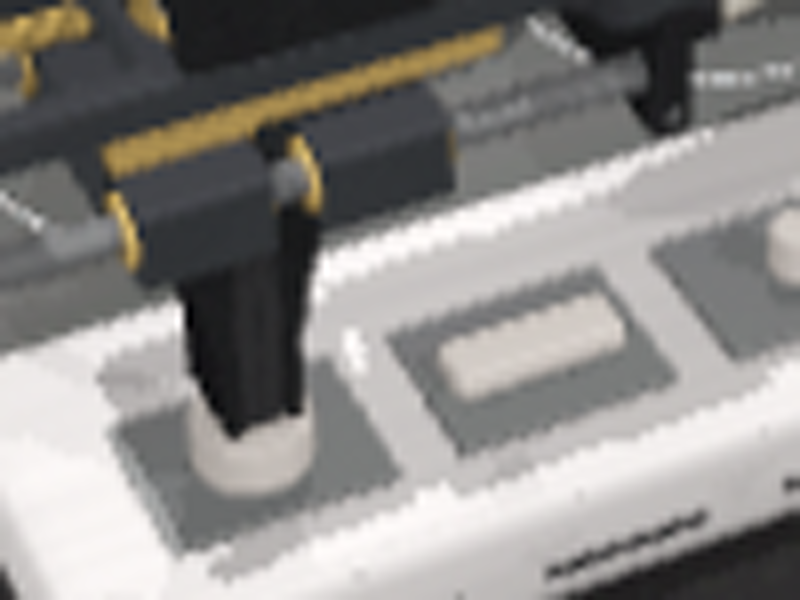

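The bar (c6 530,340) is visibly low, and the fingertip is over the round key (c6 250,440). Now pressing it.

```bash
python3 -m inch '[[0,0,1,0],[0,0,2,0],[0,0,3,0],[0,0,3.5,0],[0,0,4,0],[0,0,4.5,0],[0,0,5,0],[0,0,5.5,0]]' | egrep 'pos|ft'
python3 -m inch '[[0,0,0.5,0],[0,0,1,0],[0,0,1.5,0],[0,0,2,0],[0,0,2.5,0],[0,0,3,0],[0,0,3.5,0],[0,0,4,0]]' | egrep 'pos|ft'
python3 -m inch '[[0,0,0.5,0],[0,0,1,0],[0,0,1.5,0],[0,0,1.5,0],[0,0,1.5,0],[0,0,1.5,0],[0,0,1.5,0],[0,0,1.5,0]]' | egrep 'pos|ft'
```

```text
position: [0.5007, 0.165, 0.029]
ft_force: [-0.7, -0.5, 2.5]
position: [0.5007, 0.165, 0.025]
ft_force: [-0.9, -0.1, 1.8]
position: [0.5007, 0.165, 0.0236]
ft_force: [-1.6, -0.3, 5.0]
```

```bash
python3 -m inch '[[0,0,0.2,0],[0,0,0.4,0],[0,0,0.6,0],[0,0,0.8,0],[0,0,1,0],[0,0,1,0],[0,0,1,0],[0,0,1,0]]' | egrep 'time|pos|ft'
```

```text
time: 16.57
position: [0.5007, 0.165, 0.0227]
ft_force: [-2.8, -0.6, 6.1]
```

Round is in. Now over to the square key.

```bash
python3 -m inch '[[0,0,-15,0],[0,0,-40,0],[0,-36,-40,0],[0,-72,-40,0],[0,-108,-40,0],[0,-144,-40,0],[0,-180,-40,0],[0,-204,-40,0]]' | egrep 'time|pos|ft'
python3 -m inch '[[0,0,0,0],[0,0,0,0],[0,0,8,0],[0,0,16,0],[0,0,22,0],[0,0,26,0],[0,0,28,0],[0,0,28,0]]' | egrep 'pos|ft'
python3 - <<'E'
from h import *
c=arm.camera("scene"); cv2.imwrite("pics/c7.png",cv2.resize(c["pixels"][210:315,265:405],(800,600),interpolation=cv2.INTER_CUBIC))
E
```

```text
time: 17.23
position: [0.498, -0.0429, 0.0625]
ft_force: [0.4, 0.0, 0.5]
position: [0.4981, -0.0388, 0.0338]
ft_force: [0.4, 0.7, 0.1]
```

View pics/c7.png

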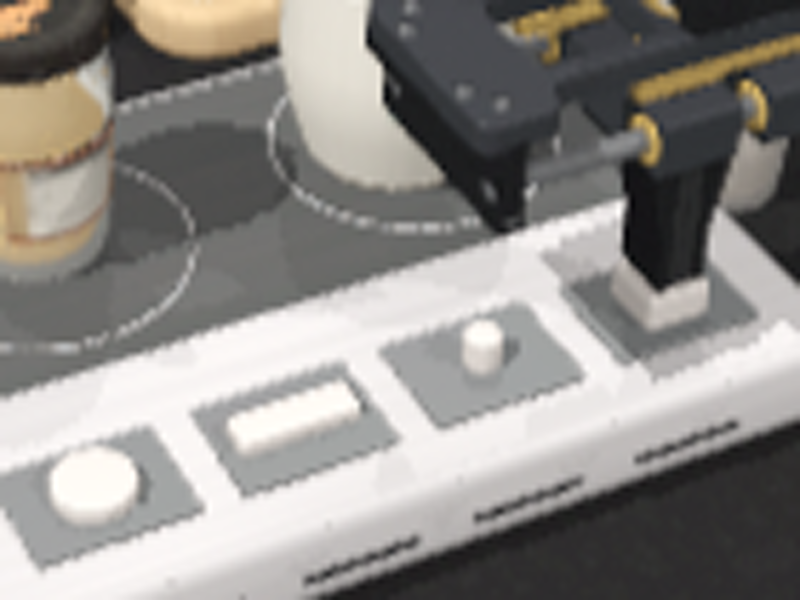

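Round (95,485) and bar (295,415) are low, small (483,345) is still out, and the tip is centred over the square (660,290). Now pressing the square.

```bash
python3 -m inch '[[0,0,1,0],[0,0,2,0],[0,0,3,0],[0,0,3.5,0],[0,0,4,0],[0,0,4.5,0],[0,0,5,0],[0,0,5.5,0]]' | egrep 'pos|ft'
python3 -m inch '[[0,0,0.5,0],[0,0,1,0],[0,0,1.5,0],[0,0,2,0],[0,0,2.5,0],[0,0,3,0],[0,0,3.5,0],[0,0,3.5,0]]' | egrep 'pos|ft'
python3 -m inch '[[0,0,0.5,0],[0,0,1,0],[0,0,1.5,0],[0,0,1.5,0],[0,0,1.5,0],[0,0,1.5,0],[0,0,1.5,0],[0,0,1.5,0]]' | egrep 'pos|ft'
```

```text
position: [0.4986, -0.039, 0.0291]
ft_force: [-0.9, -0.3, 2.9]
position: [0.4986, -0.039, 0.0255]
ft_force: [-0.0, 1.5, 1.6]
position: [0.4986, -0.039, 0.0241]
ft_force: [-0.4, 0.1, 4.1]
```

```bash
python3 -m inch '[[0,0,0.3,0],[0,0,0.6,0],[0,0,0.9,0],[0,0,1.2,0],[0,0,1.5,0],[0,0,1.5,0],[0,0,1.5,0],[0,0,1.5,0]]' | egrep 'time|pos|ft'
python3 -m inch '[[0,0,-10,0],[0,0,-25,0],[0,0,-50,0],[0,0,-80,0],[0,0,-110,0],[0,0,-110,0],[0,0,-110,0],[0,0,-110,0]]' | egrep 'time|pos|ft'
python3 - <<'E'
from h import *
c=arm.camera("scene"); cv2.imwrite("pics/c8.png",cv2.resize(c["pixels"][190:330,190:420],(800,487),interpolation=cv2.INTER_CUBIC))
for t in("honey","mug","salt","lemon","spice"): print(t,[np.round(r["xy"],1) for r in arm.pinpoint(t,"scene")[:2]])
E
```

```text
time: 20.62
position: [0.4986, -0.039, 0.0227]
ft_force: [-1.6, 0.3, 8.0]
time: 21.28
position: [0.498, -0.039, 0.1321]
ft_force: [0.1, -0.0, -0.1]
honey [array([273.4, 252.1])]
mug [array([464.9, 262.6]), array([339.1, 232.3])]
salt [array([392.4, 240.9]), array([423.9, 222.6])]
lemon [array([215. , 295.4])]
spice [array([213.3, 295. ]), array([373.3, 224.7])]
```

View pics/c8.png

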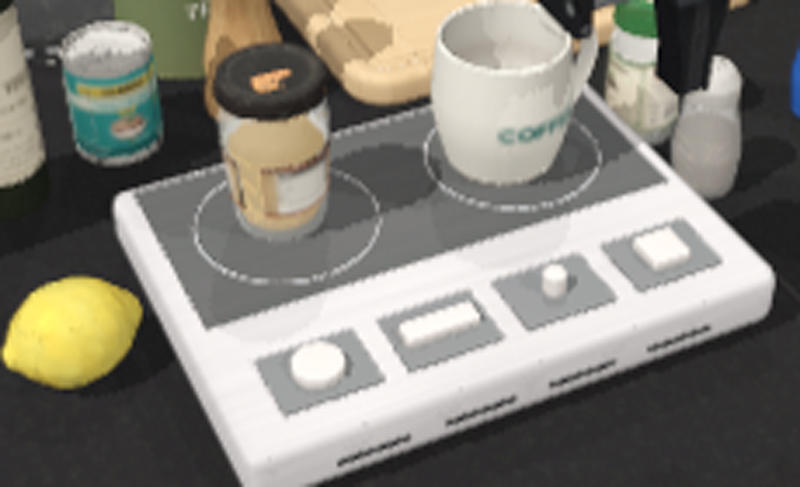

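The picture shows bar (440,322), round (318,365) and square (662,247) low, and small (555,280) still out. The loose things are where they were and the hand is clear.

```bash
python3 -c "
from workcell import arm
print(arm.sign_off())"
```

```text
the job is handed in; nothing more can be done
None
```

I pushed the bar, large round and square keys fully in, in that order. The highest force I read was about 8 N, the small round key stayed out, nothing else moved, and I handed the job in with the hand clear; sign-off gave no verdict.

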